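# Bring a connector into the inspection bay and hold its sprung guard at the mark

### The arm

A 6-joint arm with a two-finger parallel gripper is mounted at the origin on the work surface. World frame = base frame: x ahead of the robot, y to its left, z up, the work surface at z = 0. Lengths are in m, angles in degrees, forces in N, time in s.
With the tool pointing down it reaches from about 0.4 to 0.825 m from the base axis. Payload 7 kg.
Tool frame: the origin (TCP) lies midway between the tips of the shut fingers; the grasp point (between the pads) lies 19 mm behind it; z points along the fingers, y is the line along which they close (so a half turn about z gives the same grasp; the last joint's range is limited). The gripper opens to 88 mm and grips with 3 to 60 N. Pads are 19 mm wide; open, the fingers measure 130 mm over their backs; the gripper's body (78 mm by 193 mm) begins 47 mm behind the grasp point.
Start: joints at [-50.873, 20.546, 0.682, 0, -70.136, -16.507], TCP at [0.26, -0.623, 0.227] pointing down, gripper open.
Joint ranges: [-176.03, 176.03], [-82.01, 121.73], [-58.28, 71.71], [-173.87, 95.51], [-174.79, -0.11], [-173.66, 173.66]. Speed limits (degrees/s): [136.94, 136.94, 172.46, 180, 180, 180].

### API

Orientations are given as [roll, pitch, yaw] about the fixed x, y, z axes, in that order (R = Rz(yaw) Ry(pitch) Rx(roll)).
In Python, from plant import r gives the robot as it stands.
- The arm moves only by the tool drive_tool, never from a script. Its argument "commands" is a list of rows, each an object of numbers: "hand": the closure, from 0 (fully open) to 1 (shut); "tx", "ty", "tz": the shift along the world's x, y, z scaled (see below); "turn": the turn about the world's z scaled (see below). A call has 1 to 10 rows; each row is the pose to reach, as a shift and turn from the pose commanded when the call began; what a row does not reach only later rows make up. The controller multiplies each number of a shift by 0.6 m and each number of a turn by 90 degrees. A row lasts 1/10 s, in which the tool goes at most 50 mm and 8.59 degrees, less where a joint would pass 70% of its speed; a pose out of reach is approached as far as the arm can. A call with a number of a shift or a turn outside -1 to 1 is refused whole. A call with a gripper value outside its range is refused whole. The fingers move at their own pace and stop on an object; "grip_force" is the grip in N (left out, the last holds). Time passes only in rows, so rows that repeat a pose let the fingers close. It gives the time, the measured TCP pose, the force, the opening and the grip force at its end, in the units of the state.
- r.get_state(): the state, without advancing time (a new reading comes with each control period).
- r.capture(name): name is "scene" or "top" or "wrist"; returns a dict with "frame" (400x640x3 uint8, red, green, blue), "fx", "fy", "cx", "cy" (pixels), "world_from_camera" (4x4, takes a point from camera to world coordinates); the wrist camera has in their place "T_tool_cam" (4x4, takes a point from camera to tool coordinates, whose origin is the TCP and whose axes are the flange's). Camera axes: x right, y down, z forward; pixel columns grow to the right and rows downward; lengths in m; the calibration is good to about 2 mm. A picture is of the moment at which its call begins: read the wrist's pose just before it. There is no depth.
- r.close_job(): hands the job in; it is judged then, once.
Trained networks look in the newest picture that a camera, given by its name, has taken for a name from the list of things; names that differ only in an ending like _2 or _b are one class to them, and where a whole thing is asked for, a point or a joint stands for the part that bears it (a point fixed in the world has none). Each returns a list of dicts, best first, with "score" (0 to 1); they miss things now and then, are a little off and sometimes report something else, mostly with a low value. They report only what shows in the picture. A call takes as long as a camera call.
- r.trace(label, camera): "pixels" (400x640 bool, what is visible of it) and "extent" ([left, top, right, bottom] in pixels, round what is visible of it).
The state is a dict: "time_s": time; "joints": joint angles; "qd": joint speeds; "joint_torque": joint torques, N m; "tcp_pos": TCP position; "eef_rot": TCP orientation; "contact_force": force on the tool from outside, world axes, zero at the start; "moment": the same for the moment, N m; "gripper_width": finger opening in m; "gripper_force": force on a finger pad.
Only numpy, scipy, OpenCV 4.12 (cv2) and the standard library are available. Lean on these libraries where they do the work, as an engineer would, in place of code of your own. Each camera call takes 0.05 s, during which the arm holds its last target. There are 200 camera calls.

### The job

Slide the carriage with the clamped connector along its rails until it is fully home against the red stop under the shut green guard, then lift the sprung guard by its yellow bar until the bar is in line with the orange ball of the set pointer, and finish still holding it there so that a colleague can inspect the terminals. The guard springs shut if let go, so the program ends while you hold it. Do not shift the pointer or the other things on the bench.

Things in the scene. Friction and masses are not known exactly. Their poses are not given: they have to be found in the camera images.
- fixture: inspection fixture, fixed to the bench: a dark steel base plate 220 mm (its x) by 480 mm (its y, from -220 to +260 mm), 12 mm thick, with two rails along y, a red stop block at y = -135 mm and, at y = -80 mm, the bay with the green guard. Origin on the bench surface; x points away from the robot at yaw 0, z up. It differs in place and yaw from start to start
- carriage (a joint): position of the carriage along the fixture's -y direction, in m: 0 at the loading end, 0.160 fully home against the red stop. It starts at the loading end, 0.01 to 0.07. It slides with about 2 N of friction, has no spring and stays where it is left
- carriage_knob (a point): grip point of the carriage's upright black knob with a red band (20 mm diameter, standing from 36 to 86 mm above the bench); the point is on its axis, 69 mm above the bench, axes as the fixture's. The knob is at fixture x = 0, y = 0.23 m - joint value: 70 mm when home, 75 mm clear of the guard's edge. Nothing stands near it
- guard (a joint): angle of the green-framed clear guard (150 mm wide along y, 170 mm from hinge to front edge) in rad: 0 shut and level, growing as its front (robot-side) edge rises; up to 1.2. The hinge axis runs along the fixture's y at fixture x = 85 mm, 74 mm above the bench. Spring and weight (about 0.3 kg, varies) pull it shut: about 3.5 N at the bar when shut, 5 to 7 N at the mark along its arc (7 to 14 N if pushed straight up)
- guard_bar (a point): middle of the yellow grip bar of the guard: round, 14 mm diameter, 100 mm long, along the fixture's y at fixture y = -80 mm, on two posts at its ends. When shut the bar is 155 mm from the hinge axis towards the robot (fixture x = -70 mm) and 45 mm above it, i.e. 119 mm above the bench, with 41 mm from the guard's top face to the bar's axis; it travels with the guard about the hinge axis. Axes turn with the guard: its x lies in the guard's plane square to the hinge
- mark (a joint): angle in rad to which the orange pointer is set, 0.45 to 0.85, counted exactly as the guard's angle: the guard is at the mark when both joints read the same. The pointer stays put by friction
- mark_ball (a point): centre of the orange ball (22 mm diameter) at the pointer's end. The pointer turns about the same hinge axis beside the guard at fixture y = -185 mm, and its ball is as far from the hinge as the bar: the bar points straight at the ball when the guard is at the mark. Axes turn with the pointer, as the guard's do
- spare_a: loose beige terminal connector, 50 x 36 x 18 mm, lying in front of the fixture (robot's side); origin under its centre
- spare_b: second loose beige terminal connector, 50 x 36 x 18 mm, in front of the fixture; origin under its centre
- collar: brass ring, 44 mm across, 14 mm high, lying behind the fixture; origin under its centre
- driver: red-handled screwdriver lying on the bench at the right; origin at the underside of its middle
- oiler: white plastic bottle with red cap, 44 mm across, 110 mm high, standing at the left; origin under its centre
- red_bin: red open bin of connectors, 160 x 120 x 70 mm, at the left; origin under its centre
- pin_tray: steel tray of pins, 140 x 100 x 30 mm, at the right; origin under its centre

How it is judged (in metres and radians):
On the way, in this order (a step that is already met when the one before it is completed fails the run):
1. the carriage is fully home against the stop while the guard is still shut (value of joint carriage above 0.155 m and value of joint guard below 0.1 rad), for 0.2 s.
2. the guard is at the mark, held by the fingers (angle between the x axis of guard_bar and the x axis of mark_ball, either way round below 0.07 rad and contact force between the fingers and guard above 2 N), for 0.3 s.
At the end, for the whole second after the job is handed in: the carriage is within 5 mm of the stop; the guard is within 0.07 rad (4 degrees, about 11 mm at the bar) of the pointer's angle and still, carried by the fingers with more than 2 N; the robot is still holding it (all of step 2 and value of joint carriage above 0.155 m and velocity of joint guard between -0.1 and 0.1 rad/s); the arm keeps its last pose, push and grip.
It fails at once if the pointer's ball is shifted by more than 6 mm (distance of mark_ball from where it was at the start of the episode above 0.006 m).
It fails at once if another thing on the bench is shifted by more than 30 mm (distance of any of spare_a, spare_b, collar, driver, oiler, red_bin, pin_tray from where it was at the start of the episode above 0.03 m).
It also fails if it takes over 58 s, if anything falls off the work surface, if the arm or the gripper's body presses on something with over 40 N, if the wrist force passes 120 N, or if a joint passes its speed limit or range.

## Working session

There is one attempt and no reset: what is moved stays moved. The work goes in short steps, Python scripts to look and compute and a tool call to move; the robot and the scene stay as the last step left them, time stands still between calls to the robot, and variables do not carry over. Pictures are saved under pics/ and viewed, at most 10 in all, crops included, and the job is handed in when it is done.

Besides the shell and the picture viewer there is one more tool, called after "Emit:" as name([rows], argument=value, ...), one row to a line, values as JSON. drive_tool: Moves the arm, as the interface text tells. Its arguments: {"type":"object","properties":{"commands":{"type":"array"},"grip_force":{"type":"number"}},"required":["commands"]}

```bash
mkdir -p pics; ls; cat > h.py <<'E'
import numpy as np, cv2
from plant import r
def cap(n):
    s=r.get_state(); c=r.capture(n); return s,c
def proj(c,P):
    T=np.linalg.inv(np.array(c["world_from_camera"])); p=(T[:3,:3]@np.array(P,float).T).T+T[:3,3]
    return np.c_[c["fx"]*p[:,0]/p[:,2]+c["cx"],c["fy"]*p[:,1]/p[:,2]+c["cy"]]
def onplane(c,u,v,z):
    T=np.array(c["world_from_camera"]); d=T[:3,:3]@np.array([(u-c["cx"])/c["fx"],(v-c["cy"])/c["fy"],1]); o=T[:3,3]
    return o+d*(z-o[2])/d[2]
E
python3 - <<'E'
from h import *
print(r.get_state())
for n in("scene","top"):
    s,c=cap(n); cv2.imwrite(f"pics/{n}0.png",c["frame"][:,:,::-1]); print(n,np.round(c["world_from_camera"],3),c["fx"])
    for l in("fixture","carriage_knob","guard_bar","mark_ball","carriage","guard","mark"):
        for t in r.trace(l,n)[:2]:
            v,u=np.nonzero(t["pixels"]); print(l,round(t["score"],2),t["extent"],u.mean().round(1),v.mean().round(1),len(u))
E
```

```text
pics
{'time_s': 0.0, 'joints': array([-5.08724183e+01,  2.05909218e+01,  6.34144520e-01, -1.79825568e-02,
       -7.01338751e+01, -1.65076533e+01]), 'qd': array([-0.02627837, -0.0076409 ,  0.05651578, -0.06455258,  0.01847526,
        0.0446629 ]), 'joint_torque': array([ 4.46336317e-04, -5.82717705e+01,  2.93055207e+01,  6.99754760e+00,
        6.86664323e-03, -1.55706061e-04]), 'tcp_pos': array([ 0.25941198, -0.62265396,  0.225638  ]), 'eef_rot': array([ 1.79908280e+02, -9.55251671e-03, -1.57386188e+02]), 'contact_force': array([-0.10625565, -0.66551388, -0.69637002]), 'moment': array([-0.02214259, -0.04136191, -0.00211718]), 'gripper_force': 0.0, 'gripper_width': 0.08747577114329644}
scene [[ 0.825  0.497 -0.269  0.882]
 [ 0.565 -0.719  0.406 -0.523]
 [ 0.008 -0.486 -0.874  1.215]
 [ 0.     0.     0.     1.   ]] 446.9749803876689
fixture 0.75 [249.2, 132.4, 399.2, 275.7] 323.9 203.8 10148
fixture 0.73 [110.8, 295.4, 179.5, 309.6] 135.6 303.1 459
carriage_knob 0.7 [320.8, 152.9, 379.5, 203.2] 346.6 178.5 1446
guard_bar 0.81 [266.2, 177.3, 343.0, 248.2] 303.8 209.2 2793
mark_ball 0.
[... 377 characters left out ...]
84 [212.8, 153.8, 379.5, 252.4] 297.4 203.9 11682
carriage_knob 0.62 [239.2, 181.4, 306.4, 213.0] 271.6 197.6 1855
carriage_knob 0.2 [461.2, 250.9, 491.1, 291.6] 483.0 278.1 180
guard_bar 0.71 [296.5, 172.6, 361.0, 238.7] 330.1 205.1 2936
mark_ball 0.7 [366.2, 178.8, 381.4, 203.7] 372.2 191.5 143
mark_ball 0.52 [455.4, 168.2, 501.1, 222.4] 479.1 193.8 1784
carriage 0.76 [238.1, 180.8, 306.4, 219.2] 271.4 197.7 1880
carriage 0.5 [300.2, 174.2, 361.2, 235.4] 329.8 205.4 2904
guard 0.64 [299.6, 171.3, 360.1, 237.9] 330.0 205.1 2903
guard 0.43 [368.2, 178.0, 380.5, 204.5] 372.2 191.6 93
mark 0.47 [369.0, 178.1, 379.0, 199.9] 371.9 191.2 107
mark 0.23 [236.9, 179.9, 305.5, 214.8] 271.4 197.8 1833
```

```bash
python3 - <<'E'
import cv2
a=cv2.imread("pics/scene0.png")[120:290,220:430]; b=cv2.imread("pics/top0.png")[140:270,190:400]
cv2.imwrite("pics/s1.png",cv2.resize(a,None,fx=3.5,fy=3.5,interpolation=2)); cv2.imwrite("pics/t1.png",cv2.resize(b,None,fx=3.8,fy=3.8,interpolation=2))
E
```

```text
(no output)
```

View pics/s1.png

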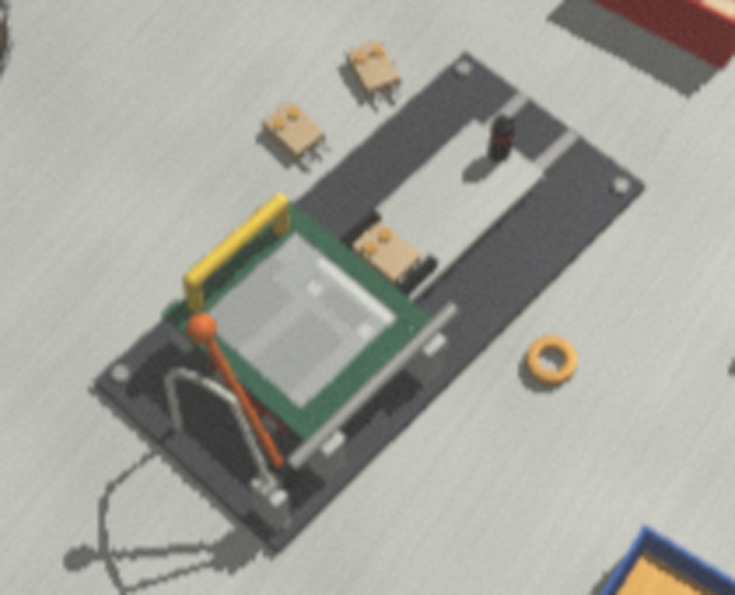

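View pics/t1.png

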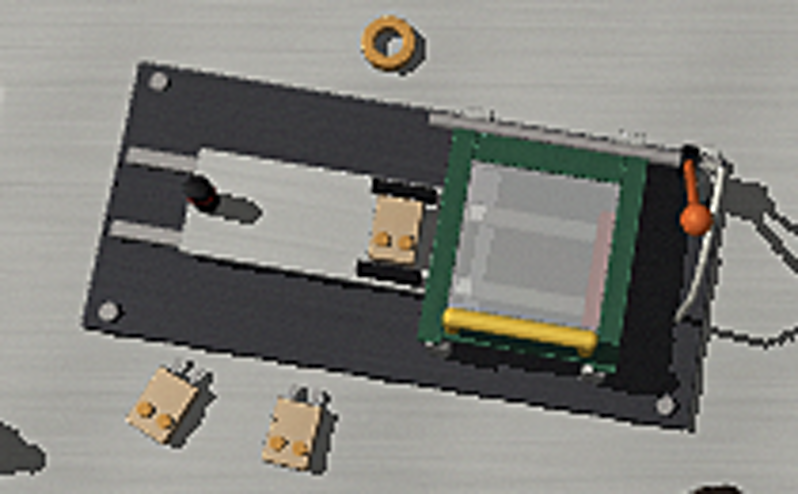

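View pics/scene0.png

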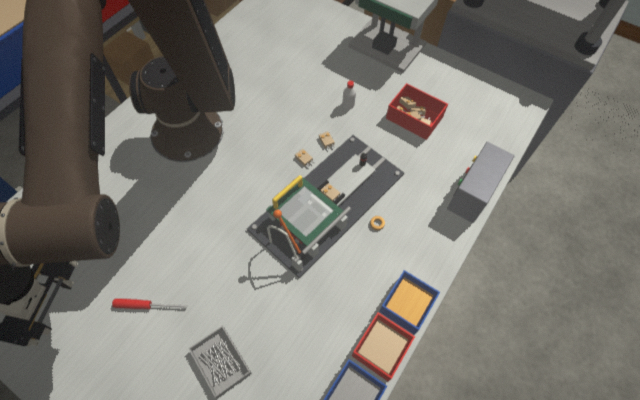

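The pictures show the plate with the guard shut. The knob is at the loading end (scene ≈ (364,160)), the bar at (288,189) and the orange ball at (278,214). I'll fit the pose to both views.

```bash
cat > fit.py <<'E'
from h import *
from scipy.optimize import least_squares
import sys
cs={n:cap(n)[1] for n in("scene","top")}
def pts(p):
    x,y,a,q,m=p; R=.1614; b=m+np.arctan2(45,155)
    L=np.array([[.11,.26,.012],[-.11,.26,.012],[-.11,-.22,.012],[.11,-.22,.012],[-.07,-.03,.119],[-.07,-.13,.119],
     [.085-R*np.cos(b),-.185,.074+R*np.sin(b)],[0,.23-q,.069]])
    c,s=np.cos(a),np.sin(a); return np.c_[x+c*L[:,0]-s*L[:,1],y+s*L[:,0]+c*L[:,1],L[:,2]]
N=np.nan
ob={"scene":[(404.3,173.1),(353.4,134.9),(247.1,230.6),(298.9,277.7),(300.9,178),(275.1,200),(278,213.7),(363.7,158.5)],
"top":[(226.3,156.3),(211.6,226.3),(372.4,253.4),(N,N),(308.4,223.7),(344.7,230.3),(372.9,197.6),(244.7,192.6)]}
def res(p):
    P=pts(p); return np.nan_to_num(np.concatenate([(proj(cs[n],P)-np.array(ob[n])).ravel() for n in cs]))
f=least_squares(res,[.6,0,0,.03,.6],loss="soft_l1"); np.set_printoptions(suppress=True,precision=3)
print(f.x,np.degrees(f.x[2])); print(res(f.x).reshape(2,8,2).round(1)); print(pts(f.x))
np.save("fit.npy",f.x)
E
python3 fit.py
```

```text
[ 0.537  0.025 -0.153  0.057  0.783] -8.753674620888468
[[[-0.1 -0.9]
  [-1.3 -1. ]
  [-1.5 -1.9]
  [-0.1  0. ]
  [-1.8 -0.1]
  [-1.   0.1]
  [-1.4  0.4]
  [-1.9  0.5]]

 [[-0.4 -0.7]
  [-0.8 -0.7]
  [-1.6 -1.4]
  [ 0.   0. ]
  [ 0.3 -1. ]
  [ 0.1 -1.7]
  [ 0.1 -0.4]
  [-0.8 -2.2]]]
[[ 0.686  0.265  0.012]
 [ 0.468  0.298  0.012]
 [ 0.395 -0.176  0.012]
 [ 0.612 -0.21   0.012]
 [ 0.463  0.006  0.119]
 [ 0.448 -0.093  0.119]
 [ 0.516 -0.159  0.215]
 [ 0.564  0.195  0.069]]
```

Emit:
drive_tool([
  {"tz":0.18,"hand":0},
  {"tz":0.18,"hand":0},
  {"tx":0.25,"ty":0.6,"tz":0.18,"turn":0.65,"hand":0},
  {"tx":0.25,"ty":0.6,"tz":0.18,"turn":0.65,"hand":0},
  {"tx":0.25,"ty":0.6,"tz":0.18,"turn":0.65,"hand":0},
  {"tx":0.25,"ty":0.6,"tz":0.18,"turn":0.65,"hand":0},
  {"tx":0.25,"ty":0.6,"tz":0.18,"turn":0.65,"hand":0},
  {"tx":0.25,"ty":0.6,"tz":0.18,"turn":0.65,"hand":0},
  {"tx":0.25,"ty":0.6,"tz":0.18,"turn":0.65,"hand":0},
  {"tx":0.25,"ty":0.6,"tz":0.18,"turn":0.65,"hand":0},
])

```text
invalid input
```

Emit:
drive_tool([
  {"tx":0,"ty":0,"tz":0.18,"turn":0,"hand":0},
  {"tx":0,"ty":0,"tz":0.18,"turn":0,"hand":0},
  {"tx":0.25,"ty":0.6,"tz":0.18,"turn":0.65,"hand":0},
  {"tx":0.25,"ty":0.6,"tz":0.18,"turn":0.65,"hand":0},
  {"tx":0.25,"ty":0.6,"tz":0.18,"turn":0.65,"hand":0},
  {"tx":0.25,"ty":0.6,"tz":0.18,"turn":0.65,"hand":0},
  {"tx":0.25,"ty":0.6,"tz":0.18,"turn":0.65,"hand":0},
  {"tx":0.25,"ty":0.6,"tz":0.18,"turn":0.65,"hand":0},
  {"tx":0.25,"ty":0.6,"tz":0.18,"turn":0.65,"hand":0},
  {"tx":0.25,"ty":0.6,"tz":0.18,"turn":0.65,"hand":0},
], grip_force=25)

```text
time_s: 1.9
tcp_pos: [0.41, -0.2608, 0.3351]
eef_rot: [-179.9, 0.0, -98.6]
contact_force: [0.3, -0.2, 0.2]
gripper_width: 0.0875
gripper_force: 0.0
```

Emit:
drive_tool([
  {"tx":0.24,"ty":0.75,"tz":0,"turn":0,"hand":0},
  {"tx":0.24,"ty":0.75,"tz":0,"turn":0,"hand":0},
  {"tx":0.24,"ty":0.75,"tz":0,"turn":0,"hand":0},
  {"tx":0.24,"ty":0.75,"tz":0,"turn":0,"hand":0},
  {"tx":0.24,"ty":0.75,"tz":0,"turn":0,"hand":0},
  {"tx":0.24,"ty":0.75,"tz":0,"turn":0,"hand":0},
  {"tx":0.24,"ty":0.75,"tz":0,"turn":0,"hand":0},
  {"tx":0.24,"ty":0.75,"tz":0,"turn":0,"hand":0},
  {"tx":0.24,"ty":0.75,"tz":-0.1,"turn":0,"hand":0},
  {"tx":0.24,"ty":0.75,"tz":-0.1,"turn":0,"hand":0},
])

```text
time_s: 2.9
tcp_pos: [0.554, 0.1895, 0.2741]
eef_rot: [-179.9, 0.1, -98.8]
contact_force: [0.2, -0.7, -0.6]
gripper_width: 0.0875
gripper_force: 0.0
```

```bash
cat >> h.py <<'E'
from scipy.spatial.transform import Rotation as Ro
def wcap():
    s,c=cap("wrist"); T=np.eye(4); T[:3,:3]=Ro.from_euler("xyz",s["eef_rot"],degrees=True).as_matrix(); T[:3,3]=s["tcp_pos"]
    c["world_from_camera"]=T@np.array(c["T_tool_cam"]); return s,c
E
cat > w.py <<'E'
from h import *
import sys
s,c=wcap(); p=np.load("fit.npy"); im=c["frame"][:,:,::-1].copy()
print(s["tcp_pos"].round(4),s["eef_rot"].round(2),np.round(c["world_from_camera"],3))
cv2.imwrite("pics/%s_raw.png"%sys.argv[1],im)
x,y,a,q,m=p
L=np.array([[0,.23-q,.069],[0,.23-q,.086],[-.07,-.03,.119],[-.07,-.13,.119],[.11,.26,.012],[-.11,.26,.012]]); C,S=np.cos(a),np.sin(a)
W=np.c_[x+C*L[:,0]-S*L[:,1],y+S*L[:,0]+C*L[:,1],L[:,2]]
for u,v in proj(c,W):
    print(round(u,1),round(v,1)); cv2.drawMarker(im,(int(np.clip(u,-999,1999)),int(np.clip(v,-999,1999))),(255,0,255),0,12)
cv2.imwrite("pics/%s.png"%sys.argv[1],im)
E
python3 w.py w1
```

```text
[0.554  0.1895 0.2741] [-1.7994e+02  8.0000e-02 -9.8820e+01] [[-0.988  0.146  0.044  0.542]
 [ 0.153  0.948  0.279  0.115]
 [-0.001  0.282 -0.959  0.432]
 [ 0.     0.     0.     1.   ]]
312.8 178.9
312.5 181.9
383.1 -16.0
390.6 -153.0
246.2 223.7
381.7 223.6
```

View pics/w1.png

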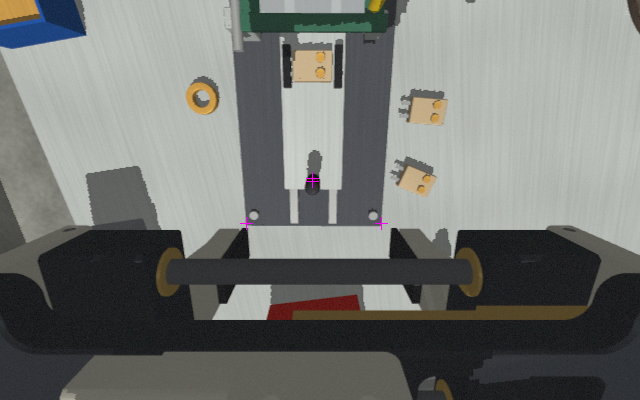

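The wrist view shows the knob at about (313,183), within about 3 mm of the fit. I'll descend on it and close.

Emit:
drive_tool([
  {"tx":0.017,"ty":0.012,"tz":-0.1,"turn":0,"hand":0},
  {"tx":0.017,"ty":0.012,"tz":-0.2,"turn":0,"hand":0},
  {"tx":0.017,"ty":0.012,"tz":-0.3,"turn":0,"hand":0},
  {"tx":0.017,"ty":0.012,"tz":-0.365,"turn":0,"hand":0},
  {"tx":0.017,"ty":0.012,"tz":-0.365,"turn":0,"hand":0},
  {"tx":0.017,"ty":0.012,"tz":-0.365,"turn":0,"hand":0.8},
  {"tx":0.017,"ty":0.012,"tz":-0.365,"turn":0,"hand":0.8},
  {"tx":0.017,"ty":0.012,"tz":-0.365,"turn":0,"hand":0.8},
  {"tx":0.017,"ty":0.012,"tz":-0.365,"turn":0,"hand":0.8},
  {"tx":0.017,"ty":0.012,"tz":-0.365,"turn":0,"hand":0.8},
], grip_force=25)

```text
time_s: 3.95
tcp_pos: [0.5645, 0.1946, 0.0571]
eef_rot: [-179.9, 0.1, -98.9]
contact_force: [-0.0, 0.5, 0.6]
gripper_width: 0.0531
gripper_force: 0.0
```

Emit:
drive_tool([
  {"tx":0,"ty":0,"tz":0,"turn":0,"hand":1},
  {"tx":0,"ty":0,"tz":0,"turn":0,"hand":1},
  {"tx":0,"ty":0,"tz":0,"turn":0,"hand":1},
  {"tx":0,"ty":0,"tz":0,"turn":0,"hand":1},
  {"tx":0,"ty":0,"tz":0,"turn":0,"hand":1},
  {"tx":0,"ty":0,"tz":0,"turn":0,"hand":1},
  {"tx":0,"ty":0,"tz":0,"turn":0,"hand":1},
  {"tx":0,"ty":0,"tz":0,"turn":0,"hand":1},
], grip_force=25)

```text
time_s: 4.75
tcp_pos: [0.5642, 0.1942, 0.0556]
eef_rot: [-180.0, 0.0, -98.9]
contact_force: [4.2, -1.4, -2.0]
gripper_width: 0.0194
gripper_force: 25.0
```

Emit:
drive_tool([
  {"tx":-0.005,"ty":-0.033,"tz":0,"turn":0,"hand":1},
  {"tx":-0.01,"ty":-0.066,"tz":0,"turn":0,"hand":1},
  {"tx":-0.015,"ty":-0.099,"tz":0,"turn":0,"hand":1},
  {"tx":-0.02,"ty":-0.132,"tz":0,"turn":0,"hand":1},
  {"tx":-0.024,"ty":-0.155,"tz":0,"turn":0,"hand":1},
  {"tx":-0.025,"ty":-0.165,"tz":0,"turn":0,"hand":1},
  {"tx":-0.025,"ty":-0.165,"tz":0,"turn":0,"hand":1},
  {"tx":-0.025,"ty":-0.165,"tz":0,"turn":0,"hand":1},
])

```text
time_s: 5.55
tcp_pos: [0.5484, 0.0943, 0.0556]
eef_rot: [180.0, -0.1, -98.9]
contact_force: [0.9, -2.0, -0.6]
gripper_width: 0.0196
gripper_force: 25.0
```

Emit:
drive_tool([
  {"tx":-0.001,"ty":-0.006,"tz":0,"turn":0,"hand":1},
  {"tx":-0.001,"ty":-0.006,"tz":0,"turn":0,"hand":1},
  {"tx":-0.001,"ty":-0.006,"tz":0,"turn":0,"hand":1},
])

```text
time_s: 5.85
tcp_pos: [0.548, 0.0916, 0.0555]
eef_rot: [180.0, -0.0, -98.9]
contact_force: [1.9, -0.8, 0.6]
gripper_width: 0.0197
gripper_force: 25.0
```

Emit:
drive_tool([
  {"tx":-0.001,"ty":-0.006,"tz":0,"turn":0,"hand":1},
  {"tx":-0.001,"ty":-0.006,"tz":0,"turn":0,"hand":1},
  {"tx":-0.001,"ty":-0.006,"tz":0,"turn":0,"hand":1},
])

```text
time_s: 6.15
tcp_pos: [0.5476, 0.0884, 0.0556]
eef_rot: [-180.0, 0.0, -98.9]
contact_force: [-0.9, 4.6, 0.1]
gripper_width: 0.0191
gripper_force: 25.0
```

Emit:
drive_tool([
  {"tx":-0.001,"ty":-0.006,"tz":0,"turn":0,"hand":1},
  {"tx":-0.001,"ty":-0.006,"tz":0,"turn":0,"hand":1},
  {"tx":-0.001,"ty":-0.006,"tz":0,"turn":0,"hand":1},
])

```text
time_s: 6.45
tcp_pos: [0.5477, 0.0881, 0.0556]
eef_rot: [-179.9, 0.3, -98.9]
contact_force: [-4.4, 21.4, -0.9]
gripper_width: 0.0196
gripper_force: 25.0
```

Emit:
drive_tool([
  {"tx":-0.001,"ty":-0.006,"tz":0,"turn":0,"hand":1},
  {"tx":-0.001,"ty":-0.006,"tz":0,"turn":0,"hand":1},
  {"tx":-0.001,"ty":-0.006,"tz":0,"turn":0,"hand":1},
])

```text
time_s: 6.75
tcp_pos: [0.5474, 0.086, 0.0556]
eef_rot: [-179.9, 0.4, -98.8]
contact_force: [-6.8, 28.2, -2.6]
gripper_width: 0.0188
gripper_force: 23.5
```

Emit:
drive_tool([
  {"tx":0,"ty":0,"tz":0,"turn":0,"hand":0.3},
  {"tx":0,"ty":0,"tz":0,"turn":0,"hand":0},
  {"tx":0,"ty":0,"tz":0,"turn":0,"hand":0},
  {"tx":0,"ty":0,"tz":0,"turn":0,"hand":0},
  {"tx":0,"ty":0,"tz":0.08,"turn":0,"hand":0},
  {"tx":0,"ty":0,"tz":0.16,"turn":0,"hand":0},
  {"tx":0,"ty":0,"tz":0.24,"turn":0,"hand":0},
  {"tx":0,"ty":0,"tz":0.32,"turn":0,"hand":0},
  {"tx":-0.1,"ty":-0.05,"tz":0.36,"turn":0,"hand":0},
  {"tx":-0.1,"ty":-0.05,"tz":0.36,"turn":0,"hand":0},
])

```text
time_s: 7.75
tcp_pos: [0.4852, 0.0495, 0.2741]
eef_rot: [-179.8, 0.1, -98.9]
contact_force: [0.6, 0.6, -0.1]
gripper_width: 0.087
gripper_force: 0.0
```

```bash
python3 w.py w2
```

```text
[0.4852 0.0495 0.2741] [-1.7984e+02  1.1000e-01 -9.8930e+01] [[-0.988  0.148  0.047  0.473]
 [ 0.155  0.948  0.279 -0.025]
 [-0.003  0.283 -0.959  0.432]
 [ 0.     0.     0.     1.   ]]
282.6 276.4
281.0 283.1
332.5 141.4
333.6 40.7
226.8 301.7
350.6 301.6
```

View pics/w2.png

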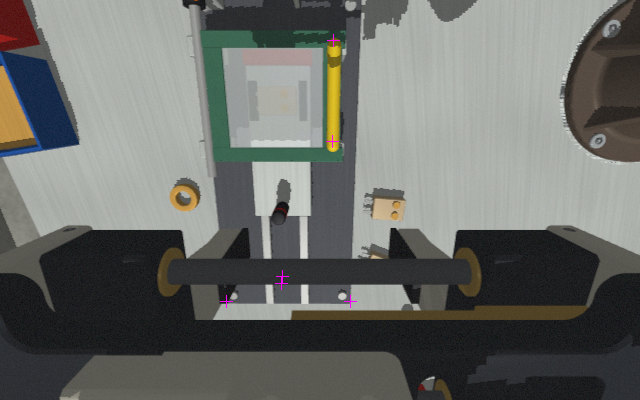

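Carriage home: the connector shows through the guard. The bar runs along u≈334 from v≈42 to 152, in line with the fit to about 1 mm sideways. Going to the bar.

Emit:
drive_tool([
  {"tx":-0.047,"ty":-0.07,"tz":0,"turn":0,"hand":0.2},
  {"tx":-0.047,"ty":-0.137,"tz":0,"turn":0,"hand":0.2},
  {"tx":-0.047,"ty":-0.137,"tz":-0.07,"turn":0,"hand":0.2},
  {"tx":-0.047,"ty":-0.137,"tz":-0.14,"turn":0,"hand":0.2},
  {"tx":-0.047,"ty":-0.137,"tz":-0.2,"turn":0,"hand":0.2},
  {"tx":-0.047,"ty":-0.137,"tz":-0.25,"turn":0,"hand":0.2},
  {"tx":-0.047,"ty":-0.137,"tz":-0.28,"turn":0,"hand":0.2},
  {"tx":-0.047,"ty":-0.137,"tz":-0.28,"turn":0,"hand":0.2},
  {"tx":-0.047,"ty":-0.137,"tz":-0.28,"turn":0,"hand":0.2},
])

```text
time_s: 8.7
tcp_pos: [0.4583, -0.0318, 0.1039]
eef_rot: [180.0, -0.0, -98.9]
contact_force: [-0.2, 0.5, 1.2]
gripper_width: 0.0702
gripper_force: 0.0
```

Emit:
drive_tool([
  {"tx":0,"ty":0,"tz":0,"turn":0,"hand":1},
  {"tx":0,"ty":0,"tz":0,"turn":0,"hand":1},
  {"tx":0,"ty":0,"tz":0,"turn":0,"hand":1},
  {"tx":0,"ty":0,"tz":0,"turn":0,"hand":1},
  {"tx":0,"ty":0,"tz":0,"turn":0,"hand":1},
  {"tx":0,"ty":0,"tz":0,"turn":0,"hand":1},
  {"tx":0,"ty":0,"tz":0,"turn":0,"hand":1},
  {"tx":0,"ty":0,"tz":0,"turn":0,"hand":1},
  {"tx":0,"ty":0,"tz":0,"turn":0,"hand":1},
  {"tx":0,"ty":0,"tz":0,"turn":0,"hand":1},
], grip_force=30)

```text
time_s: 9.7
tcp_pos: [0.4576, -0.0314, 0.1034]
eef_rot: [179.9, -0.0, -98.9]
contact_force: [-3.5, 2.9, 2.1]
gripper_width: 0.0133
gripper_force: 30.0
```

Emit:
drive_tool([
  {"tx":0.007,"ty":-0.001,"tz":0.02,"turn":0,"hand":1},
  {"tx":0.015,"ty":-0.002,"tz":0.04,"turn":0,"hand":1},
  {"tx":0.025,"ty":-0.004,"tz":0.059,"turn":0,"hand":1},
  {"tx":0.036,"ty":-0.006,"tz":0.078,"turn":0,"hand":1},
  {"tx":0.049,"ty":-0.008,"tz":0.095,"turn":0,"hand":1},
  {"tx":0.063,"ty":-0.01,"tz":0.111,"turn":0,"hand":1},
  {"tx":0.078,"ty":-0.012,"tz":0.126,"turn":0,"hand":1},
  {"tx":0.095,"ty":-0.015,"tz":0.139,"turn":0,"hand":1},
  {"tx":0.095,"ty":-0.015,"tz":0.139,"turn":0,"hand":1},
  {"tx":0.095,"ty":-0.015,"tz":0.139,"turn":0,"hand":1},
], grip_force=30)

```text
time_s: 10.7
tcp_pos: [0.5098, -0.0401, 0.1871]
eef_rot: [179.4, -0.0, -98.9]
contact_force: [-26.7, 12.4, 23.2]
gripper_width: 0.0132
gripper_force: 30.0
```

```bash
python3 - <<'E'
from h import *
ims=[]
for n,box in(("scene",(150,265,250,350)),("top",(150,265,290,390))):
    s,c=cap(n); f=c["frame"][:,:,::-1].copy(); cv2.imwrite(f"pics/{n}2.png",f)
    ims.append(cv2.resize(f[box[0]:box[1],box[2]:box[3]],None,fx=4,fy=4,interpolation=2))
print(s["tcp_pos"],s["contact_force"],s["gripper_width"])
cv2.imwrite("pics/c2.png",np.hstack(ims))
E
```

```text
[ 0.5097077  -0.040117    0.18703442] [-25.46480389  11.8955269   22.76008294] 0.01354926952495681
```

View pics/c2.png

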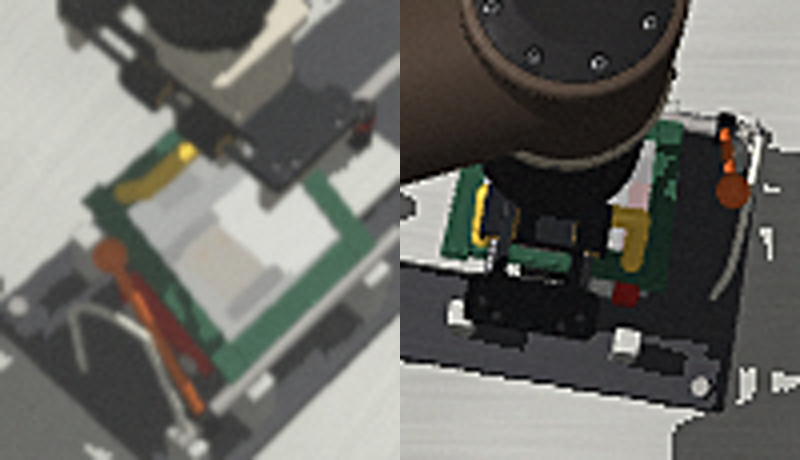

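Emit:
drive_tool([
  {"tx":-0.006,"ty":0.003,"tz":0.008,"turn":0,"hand":1},
  {"tx":0.002,"ty":0.002,"tz":0.015,"turn":0,"hand":1},
  {"tx":0.011,"ty":0.001,"tz":0.021,"turn":0,"hand":1},
  {"tx":0.02,"ty":-0.001,"tz":0.026,"turn":0,"hand":1},
  {"tx":0.029,"ty":-0.002,"tz":0.031,"turn":0,"hand":1},
  {"tx":0.029,"ty":-0.002,"tz":0.031,"turn":0,"hand":1},
  {"tx":0.029,"ty":-0.002,"tz":0.031,"turn":0,"hand":1},
  {"tx":0.029,"ty":-0.002,"tz":0.031,"turn":0,"hand":1},
], grip_force=30)

```text
time_s: 11.6
tcp_pos: [0.5311, -0.0426, 0.2041]
eef_rot: [179.8, -0.1, -98.9]
contact_force: [-1.3, -5.9, -13.6]
gripper_width: 0.0129
gripper_force: 30.0
```

```bash
python3 - <<'E'
from h import *
p=np.load("fit.npy"); x,y,a,q,m=p; C,S=np.cos(a),np.sin(a)
ims=[]
for n,box in(("scene",(150,265,250,350)),("top",(150,265,290,390))):
    s,c=cap(n); f=c["frame"][:,:,::-1].copy()
    im=cv2.resize(f[box[0]:box[1],box[2]:box[3]],None,fx=4,fy=4,interpolation=2)
    for th,col in((.70,(255,0,0)),(.78,(255,0,255)),(.86,(0,255,255))):
        b=th+np.arctan2(45,155); W=[]
        for ly in(-.027,-.127,-.185):
            lx=.085-.1614*np.cos(b); W.append([x+C*lx-S*ly,y+S*lx+C*ly,.074+.1614*np.sin(b)])
        for u,v in proj(c,W): cv2.drawMarker(im,(int((u-box[2]+.5)*4),int((v-box[0]+.5)*4)),col,0,10,1)
    ims.append(im)
    hsv=cv2.cvtColor(f,cv2.COLOR_BGR2HSV)
    for nm,lo,hi in(("orange",(4,150,90),(13,255,255)),("yellow",(22,150,90),(32,255,255))):
        k,l,st,ce=cv2.connectedComponentsWithStats(cv2.inRange(hsv[box[0]:box[1],box[2]:box[3]],lo,hi))
        print(n,nm,[(st[i].tolist(),ce[i].round(1).tolist()) for i in range(1,k) if st[i,4]>8])
print(s["tcp_pos"],s["contact_force"],s["gripper_width"],s["gripper_force"])
cv2.imwrite("pics/c3.png",np.hstack(ims))
E
```

```text
scene orange []
scene yellow [([50, 38, 4, 4, 12], [51.5, 39.5])]
top orange [([79, 32, 9, 20, 78], [82.4, 44.3])]
top yellow [([19, 37, 4, 17, 33], [20.5, 46.3]), ([54, 42, 10, 17, 78], [58.8, 48.3])]
[ 0.53112737 -0.04260767  0.20407726] [ -1.16365185  -6.1359722  -13.18788003] 0.013034318617810644 29.996605217456818
```

View pics/c3.png

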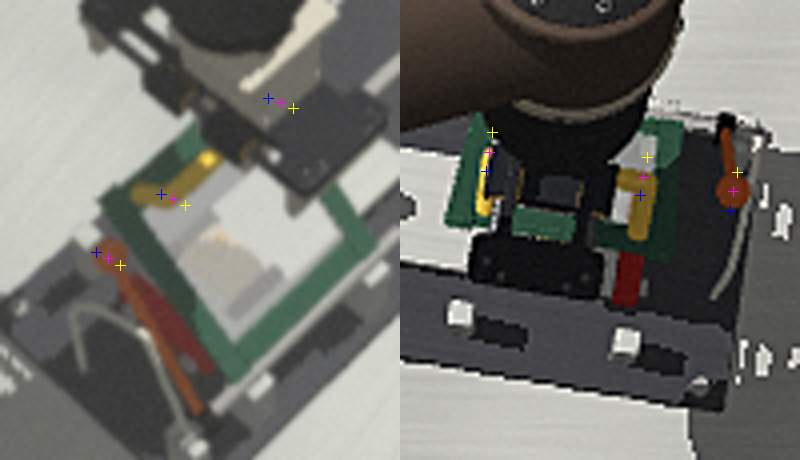

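The bar end (top crop (640,178)) and the ball (732,190) both match the 0.78 rad markers. The tool's travel gives 0.783 rad, and the wrist force is moderate at about 14 N. Handing in.

```bash
python3 -c "
from plant import r
s=r.get_state(); print(s['tcp_pos'],s['contact_force'],s['gripper_force']); print(r.close_job())"
```

```text
[ 0.53111998 -0.04258986  0.2040811 ] [ -1.51294922  -5.73215219 -13.61766532] 29.996643662452698
the job is handed in; nothing more can be done
None
```

I pushed the carriage home against the stop and handed the job in with the gripper still holding the guard at about 0.78 rad, in line with the pointer (about 0.78–0.80 rad by camera); no verdict came back.

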